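# Load the microscope tray in reverse order

### The job

The four polished mounts stand in a row on the posts of the rail. Move them all into the grey tray for the microscope in the reverse order: the mount that stands leftmost on the rail goes into the rightmost well, the next one into the next well, and so on, so that the rightmost ends in the leftmost well (left and right as the robot sees them). Each must lie flat in its own well with its polished face up, and no mount may be tipped over on the way.

Things in the scene. Friction and masses are not known exactly. Their poses are not given: they have to be found in the camera images.
- mount_a: loose mounted section: an upright round puck, black resin, disc-shaped metal face, 30 mm diameter, 16 mm high, about 35 g; origin at the centre of its underside, z up along its axis, polished metal face on top. At the start it stands on post_a
- mount_b: loose mounted section: an upright round puck, black resin, square metal face, 30 mm diameter, 15 mm high, about 35 g; origin at the centre of its underside, z up along its axis, polished metal face on top. At the start it stands on post_b
- mount_c: loose mounted section: an upright round puck, black resin, T-shaped metal face, 30 mm diameter, 14 mm high, about 35 g; origin at the centre of its underside, z up along its axis, polished metal face on top. At the start it stands on post_c
- mount_d: loose mounted section: an upright round puck, narrower and taller, green resin, six-sided metal face, 25 mm diameter, 20 mm high, about 35 g; origin at the centre of its underside, z up along its axis, polished metal face on top. At the start it stands on post_d
- post_a: fixed round bright metal post on the rail, 22 mm diameter (29 mm at the foot), narrower than the mounts; origin at the centre of its foot, its flat top 20 mm above the origin and 30 mm above the bench. mount_a starts on it. Which of the rail's four places it has changes from start to start
- post_b: fixed round bright metal post on the rail, 22 mm diameter (29 mm at the foot), narrower than the mounts; origin at the centre of its foot, its flat top 20 mm above the origin and 30 mm above the bench. mount_b starts on it. Which of the rail's four places it has changes from start to start
- post_c: fixed round bright metal post on the rail, 22 mm diameter (29 mm at the foot), narrower than the mounts; origin at the centre of its foot, its flat top 20 mm above the origin and 30 mm above the bench. mount_c starts on it. Which of the rail's four places it has changes from start to start
- post_d: fixed round bright metal post on the rail, 22 mm diameter (29 mm at the foot), narrower than the mounts; origin at the centre of its foot, its flat top 20 mm above the origin and 30 mm above the bench. mount_d starts on it. Which of the rail's four places it has changes from start to start
- post_rail: fixed aluminium rail, 56 x 236 x 10 mm, that carries the four posts in one row along its y axis, at y = -87, -29, +29 and +87 mm; origin at the centre of its underside, z up, its y axis points roughly to the robot's left (within 0.3 rad). It lies left or right in the work area, the tray on the other side. A tall fixed microscope stands just behind the left half: carry on the robot's side of it
- well_tray: fixed grey tray, 60 x 236 x 11 mm, with four round wells in a row along its y axis, centres at x = 0, y = -87, -29, +29 and +87 mm; each well is 47 mm in diameter and 3 mm deep, its floor 8 mm above the tray's origin (and the bench). Origin at the centre of the underside, z up, y axis roughly to the robot's left (within 0.3 rad). Empty at the start
Things that resemble listed ones, but are neither listed nor needed, are in the scene too. What is shaped like the mount_c but pink or turquoise is not meant.

How it is judged:
By the outcome, as a careful person would: the job done as asked, in the order asked, and still so for the second after the job is handed in, with the robot touching nothing.
It also fails if it takes over 93 s, if anything falls off the work surface, if the arm or the gripper's body presses on something with over 40 N, if the wrist force passes 120 N, or if a joint passes its speed limit or range.

### The arm

A 6-joint arm with a two-finger parallel gripper is mounted at the origin on a cart in front of the work surface, level with it; the furniture and walls round the work are solid. World frame = base frame: x ahead of the robot, y to its left, z up, the work surface at z = 0. Lengths are in m, angles in degrees, forces in N, time in s.
With the tool pointing down it reaches from about 0.2 to 0.875 m from the base axis. Payload 3.4 kg.
Tool frame: the origin (TCP) lies midway between the tips of the shut fingers; the grasp point (between the pads) lies 19 mm behind it (manip.grasp_offset is the distance from the TCP to the grasp point, in m); z points along the fingers, y is the line along which they close (so a half turn about z gives the same grasp; the last joint's range is limited). The gripper opens to 94 mm and grips with 3 to 60 N. Pads are 16 mm wide; open, the fingers measure 119 mm over their backs; the gripper's body (75 mm by 177 mm) begins 78 mm behind the grasp point.
Start: joints at [-79.469, 15.808, 86.224, -0, 77.962, -6.933], TCP at [0.173, -0.549, 0.205] pointing down, gripper open.
Joint ranges: [-165.64, 165.64], [-43.16, 119.46], [12.63, 154.43], [-67.54, 247.53], [6.08, 155.33], [-154.97, 154.97]. Speed limits (degrees/s): [147.25, 147.25, 180, 180, 180, 180].

### API

Orientations are given as [roll, pitch, yaw] about the fixed x, y, z axes, in that order (R = Rz(yaw) Ry(pitch) Rx(roll)).
In Python, from plant import sensors, get_image, get_calibration, ticket, manip gives the robot as it stands. The module is installed in compiled form; this text tells all that it offers.
- The arm moves only by the tool step_arm, never from a script. Its argument "motion" is text: rows parted by semicolons, each of 6 numbers parted by spaces: the shift along the world's x, y, z scaled (see below), then the turn, a rotation vector about the world's x, y, z scaled (see below). In form: x y z ax ay az; .... A call has exactly 8 rows; each row is the pose to reach, as a shift and turn from the pose commanded when the call began; what a row does not reach only later rows make up. The controller multiplies each number of a shift by 50 cm and each number of a turn by pi/4 rad. A row lasts 1/8 s, in which the tool goes at most 62.5 mm and 10.7 degrees, less where a joint would pass 70% of its speed; a pose out of reach is approached as far as the arm can. A call with a number of a shift or a turn outside -1 to 1 is refused whole. A call with a gripper value outside its range is refused whole. "jaw" is the closure, from 0 (fully open) to 1 (shut), set as the call begins (left out, the last holds). The fingers move at their own pace and stop on an object; "grip_force" is the grip in N (left out, the last holds). Time passes only in rows, so rows that repeat a pose let the fingers close, or fill a call up. It gives the time, the measured TCP pose, the force, the opening and the grip force at its end, in the units of the state.
- sensors.get_state(): the state, without advancing time (a new reading comes with each control period).
- get_image(name): name is "side" or "top"; returns the picture (400x640x3 uint8, red, green, blue); there is no depth.
- get_calibration(name): a dict with "vertical_fov" (degrees; the focal length in pixels is half the picture's height over the tangent of half this angle, whatever the lens; pixels are square), "cx", "cy" (the principal point, pixels), "pose" (4x4, takes a point from camera to world coordinates). Camera axes: x right, y up, looking along -z (the intrinsics and any distortion apply to the point x, -y, -z); pixel columns grow to the right and rows downward; lengths in m; the calibration is good to about 2 mm. A picture is of the moment at which its call begins. get_calibration takes no time and is no camera call.
- ticket.sign_off(): hands the job in; it is judged then, once.
The state is a dict: "time": time; "joint_positions": joint angles; "qvel": joint speeds; "effort": joint torques, N m; "eef_pos": TCP position; "tcp_rot": TCP orientation; "wrist_force": force on the tool from outside, world axes, zero at the start; "wrist_torque": the same for the moment, N m; "grip_width": finger opening in m; "grip_force": force on a finger pad.
Only numpy, scipy, OpenCV 4.12 (cv2) and the standard library are available. Lean on these libraries where they do the work, as an engineer would, in place of code of your own. Each camera call takes 0.05 s, during which the arm holds its last target. There are 200 camera calls.

## Working session

There is one attempt and no reset: what is moved stays moved. The work goes in short steps, Python scripts to look and compute and a tool call to move; the robot and the scene stay as the last step left them, time stands still between calls to the robot, and variables do not carry over. Pictures are saved under pics/ and viewed, at most 14 in all, crops included, and the job is handed in when it is done.

Besides the shell and the picture viewer there is one more tool, called after ">>>" by a JSON object that holds its "method" and its "body". step_arm: Moves the arm, as the interface text tells. Shifts and turns lie within -1 to 1; 1 stands for 50 cm of shift or pi/4 rad of turn. Its arguments: {"type":"object","properties":{"motion":{"type":"string"},"jaw":{"type":"number"},"grip_force":{"type":"number"}},"required":["motion"]}

```bash
mkdir -p pics; python3 - <<'E'
from plant import sensors,get_image,get_calibration,manip
import cv2
for n in("top","side"):
    cv2.imwrite(f"pics/{n}0.png",get_image(n)[:,:,::-1]);c=get_calibration(n);print(n,c)
print(manip.grasp_offset);s=sensors.get_state();print(s)
E
```

```text
top {'vertical_fov': 42.29528570030765, 'cx': 329.5318050583834, 'cy': 201.86660978509772, 'pose': array([[ 0.00538411,  0.99599585, -0.08923725,  0.37723377],
       [-0.99989572,  0.00416635, -0.0138269 ,  0.09154108],
       [-0.01339974,  0.08930239,  0.99591442,  1.34894897],
       [ 0.        ,  0.        ,  0.        ,  1.        ]])}
side {'vertical_fov': 43.9298051961283, 'cx': 322.7767512489088, 'cy': 206.24073777995852, 'pose': array([[ 0.80629911, -0.44376765,  0.3910908 ,  0.90476843],
       [ 0.59122526,  0.62506271, -0.50965606, -0.41719311],
       [-0.0182874 ,  0.64215799,  0.76635416,  0.81391257],
       [ 0.        ,  0.        ,  0.        ,  1.        ]])}
0.0188
{'time': 0.1, 'joint_positions': array([-7.94677683e+01,  1.58431159e+01,  8.62877481e+01, -1.22568110e-03,
        7.79629830e+01, -6.93603839e+00]), 'qvel': array([-0.05356869, -0.11104375, -0.16156579,  0.08330601,  0.04949157,
        0.07398706]), 'effort': array([ 1.88404796e-03, -4.05456412e+01, -2.37779671e+01,  7.03143608e-02,
        2.98661634e-02, -4.64115692e-05]), 'eef_pos': array([ 0.17246262, -0.54798367,  0.20470156]), 'tcp_rot': array([-1.79906695e+02, -1.01435334e-02,  1.74685185e+01]), 'wrist_force': array([-0.32043931, -0.1532695 , -0.41648015]), 'wrist_torque': array([0.02513246, 0.03538177, 0.01324428]), 'grip_force': 0.0, 'grip_width': 0.09425061003949232}
```

View pics/top0.png

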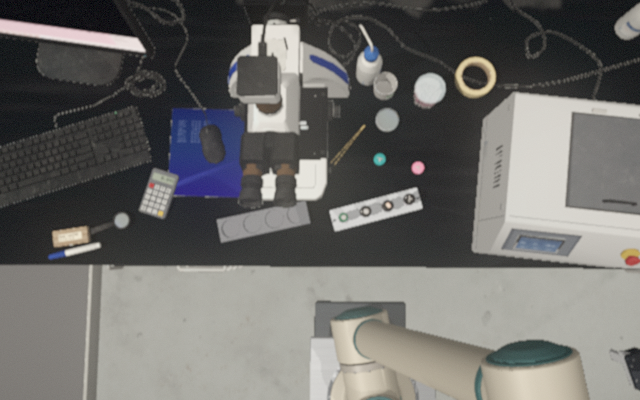

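View pics/side0.png

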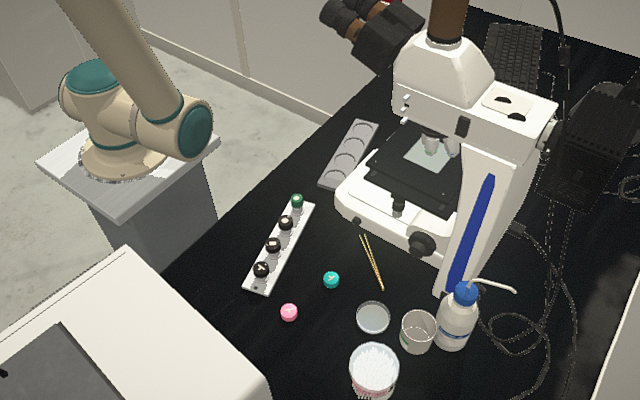

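The top view shows the rail at about (376,209), right of the robot, with the mounts at (343,217), (366,211), (388,205) and (409,199). The tray is on the left at about (264,222), in front of the microscope. The pink (418,168) and turquoise (379,159) pucks are decoys. In the side view the mounts are at (297,201), (286,222), (273,244) and (262,269), and the tray is at (349,154).

```bash
python3 - <<'E'
import cv2,numpy as np
t=cv2.imread("pics/top0.png");s=cv2.imread("pics/side0.png")
a=cv2.resize(t[175:250,212:432],None,fx=3.6,fy=3.6,interpolation=2);b=cv2.resize(s[110:300,230:390],None,fx=3,fy=3,interpolation=2)
cv2.imwrite("pics/tc.png",a);cv2.imwrite("pics/sc.png",b)
E
```

```text
(no output)
```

View pics/tc.png

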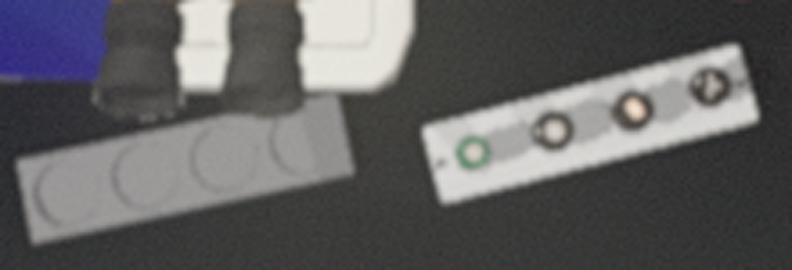

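View pics/sc.png

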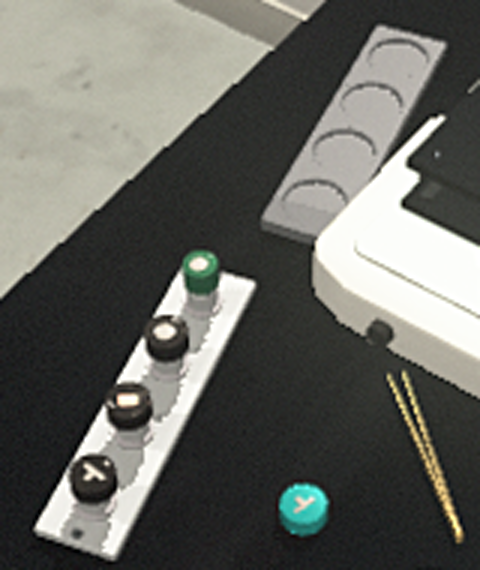

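Enlarged, the rail reads left to right (full top pixels): green hex d (343,217), disc a (366,211), square b (388,205), T-face black c (409,199). So d goes to the rightmost well, then a, b, and c to the leftmost. The pink and turquoise pucks lie off the rail and are not meant.

```bash
cat > h.py <<'E'
import numpy as np,cv2
from plant import get_calibration
C={n:get_calibration(n) for n in("top","side")}
def ray(n,p):
    c=C[n];f=200/np.tan(np.radians(c["vertical_fov"]/2));T=c["pose"]
    d=T[:3,:3]@np.array([(p[0]-c["cx"])/f,-(p[1]-c["cy"])/f,-1]);return T[:3,3],d/np.linalg.norm(d)
def onz(n,p,z):
    o,d=ray(n,p);return o+d*(z-o[2])/d[2]
def tri(p,q):
    a,u=ray("top",p);b,v=ray("side",q)
    s=np.linalg.lstsq(np.c_[u,-v],b-a,rcond=None)[0];P,Q=a+u*s[0],b+v*s[1]
    return (P+Q)/2,np.linalg.norm(P-Q)
E
python3 - <<'E'
from h import *
np.set_printoptions(precision=4,suppress=True)
I={n:cv2.imread(f"pics/{n}0.png") for n in C}
def blob(n,p,r,fn):
    x,y=p;w=I[n][y-r:y+r+1,x-r:x+r+1].astype(int);m=fn(w).astype(np.uint8)
    k,l,st,ce=cv2.connectedComponentsWithStats(m)
    i=min(range(1,k),key=lambda i:np.hypot(*(ce[i]-r))-.02*st[i,4]);c=max(cv2.findContours((l==i).astype(np.uint8),0,1)[0],key=cv2.contourArea)
    M=cv2.moments(cv2.convexHull(c));cc=(M["m10"]/M["m00"],M["m01"]/M["m00"]) if M["m00"] else ce[i]
    return np.array(cc)+p-r,ce[i]+p-r,st[i,4],st[i,2:4]
bright=lambda w:w.max(2)>130
dark=lambda w:w.max(2)<95
green=lambda w:(w[...,1]-w[...,2]>15)
top={'d':(343,217),'a':(366,211),'b':(388,205),'c':(409,199)};side={'d':(297,200),'a':(286,221),'b':(273,244),'c':(261,268)}
for k in top:
    body=blob("top",top[k],8,green if k=='d' else dark)
    ft=blob("top",top[k],3,bright);fs=blob("side",side[k],5,bright)
    P,e=tri(ft[1],fs[1]);print(k,"body",body[0],body[2:],"->",onz("top",body[0],dict(d=.05,a=.046,b=.045,c=.044)[k]),"face",ft[1],fs[1],fs[2],"tri",P,e)
def rect(n,lo,hi,box,z):
    x0,y0,x1,y1=box;m=cv2.inRange(I[n][y0:y1,x0:x1],lo,hi)
    sat=np.ptp(I[n][y0:y1,x0:x1].astype(int),axis=2)<25;m=m*sat.astype(np.uint8)
    m=cv2.morphologyEx(m,cv2.MORPH_OPEN,np.ones((3,3)))
    c=max(cv2.findContours(m,0,1)[0],key=cv2.contourArea);W=np.array([onz(n,p,z)[:2] for p in c.reshape(-1,2)+[x0,y0]],np.float32)*1000
    r=cv2.minAreaRect(W);print("rect",n,r);return m
rect("top",(120,)*3,(255,)*3,(322,180,432,240),.010)
m=rect("top",(85,)*3,(175,)*3,(212,200,318,250),.011)
rect("side",(85,)*3,(190,)*3,(310,110,390,195),.011)
print("well tri", [tri(np.array(p)/3.6+[212,175],np.array(q)/3+[230,110]) for p,q in [((67,190),(400,52)),((148,178),(372,100)),((225,157),(345,150)),((297,142),(315,198))]])
print("eyes",tri((287,206),(333,28)),tri((250,206),(370,5)))
E
```

```text
d body [342.9297 217.0183] (np.int32(44), array([9, 9], dtype=int32)) -> [0.4555 0.0757 0.05  ] face [343. 217.] [296.75   197.6071] 56 tri [0.4569 0.0769 0.0505] 0.0038995418543164456
a body [364.25   214.5833] (np.int32(6), array([6, 2], dtype=int32)) -> [0.4621 0.0219 0.046 ] face [365.6774 210.9032] [284.2647 219.8824] 34 tri [0.472  0.0191 0.048 ] 0.0019895554047768436
b body [385.922 207.078] (np.int32(19), array([8, 8], dtype=int32)) -> [ 0.4814 -0.0329  0.045 ] face [387.6897 204.7586] [272.1765 242.7941] 34 tri [ 0.4878 -0.0366  0.0467] 0.001585162696055644
c body [409.4299 199.2928] (np.int32(34), array([11,  9], dtype=int32)) -> [ 0.5015 -0.0925  0.044 ] face [409.1111 198.5   ] [260.4  267.08] 25 tri [ 0.5042 -0.0908  0.0448] 0.0022298445211133442
rect top ((479.457275390625, -8.996620178222656), (59.83123016357422, 238.56520080566406), 15.063525199890137)
rect top ((447.5440979003906, 282.3653259277344), (66.66728210449219, 240.53411865234375), 12.807589530944824)
rect side ((447.811767578125, 282.5682373046875), (61.499176025390625, 233.8390655517578), 12.671876907348633)
well tri [(array([0.4302, 0.3664, 0.0186]), np.float64(0.005015850098797652)), (array([0.4401, 0.3098, 0.0144]), np.float64(0.007189208925792624)), (array([0.4545, 0.2539, 0.0133]), np.float64(0.004652510370909304)), (array([0.4649, 0.2017, 0.0119]), np.float64(0.002612836418956457))]
eyes (array([0.4618, 0.1901, 0.3739]), np.float64(0.014010106306076532)) (array([0.4709, 0.2662, 0.3809]), np.float64(0.037807369941013365))
```

>>> {"method": "step_arm", "body": {"motion": "0.01 0.1 0 0 0 0;0.02 0.2 0 0 0 0;0.03 0.3 0 0 0 0;0.05 0.4 0 0 0 0;0.07 0.5 0 0 0 0;0.1 0.6 0 0 0 0;0.12 0.7 0 0 0 0;0.15 0.8 0 0 0 0", "jaw": 0.51, "grip_force": 15}}

```text
time: 1.1
eef_pos: [0.2473, -0.1468, 0.2053]
tcp_rot: [180.0, -0.0, 17.4]
wrist_force: [0.4, 0.3, -1.5]
grip_width: 0.0462
grip_force: 0.0
```

```bash
cat > d.py <<'E'
import sys,numpy as np
from scipy.spatial.transform import Rotation as R
from plant import sensors
s=sensors.get_state();T=np.array(eval(sys.argv[1]))
R0=R.from_euler('xyz',s['tcp_rot'],degrees=True)
Rt=R.from_rotvec(np.radians(-20)*np.array([-np.sin(np.radians(14)),np.cos(np.radians(14)),0]))*R.from_euler('xyz',[180,0,14],degrees=True)
print("t",s['time'],"pos",s['eef_pos'].round(4),"shift",((T-s['eef_pos'])/.5).round(4),"turn",((Rt*R0.inv()).as_rotvec()/(np.pi/4)).round(4),"w",s['grip_width'],"q",s['joint_positions'].round(0),"F",s['wrist_force'].round(1))
E
python3 d.py "[.456,.0765,.12]"
```

```text
t 1.1 pos [ 0.2473 -0.1468  0.2053] shift [ 0.4173  0.4467 -0.1707] turn [ 0.1202 -0.4274 -0.0741] w 0.04618012157857956 q [-45. -11. 114.   0.  76.  28.] F [ 0.4  0.3 -1.5]
```

>>> {"method": "step_arm", "body": {"motion": "0.07 0.07 0 0.02 -0.07 -0.01;0.14 0.15 0 0.04 -0.14 -0.02;0.21 0.22 0 0.06 -0.21 -0.04;0.28 0.3 -0.04 0.08 -0.28 -0.05;0.35 0.37 -0.08 0.1 -0.35 -0.06;0.417 0.447 -0.12 0.12 -0.427 -0.074;0.417 0.447 -0.17 0.12 -0.427 -0.074;0.417 0.447 -0.17 0.12 -0.427 -0.074"}}

```text
time: 2.1
eef_pos: [0.4537, 0.0758, 0.1182]
tcp_rot: [-179.9, -19.6, 14.2]
wrist_force: [-0.4, -0.3, 0.5]
grip_width: 0.0463
grip_force: 0.0
```

```bash
python3 d.py "[.456,.0765,.035]"; python3 - <<'E'
from plant import get_image
import cv2
cv2.imwrite("pics/s1.png",get_image("side")[:,:,::-1])
E
```

```text
t 2.1 pos [0.4537 0.0758 0.1182] shift [ 0.0046  0.0015 -0.1665] turn [ 0.0004 -0.0083 -0.004 ] w 0.046325584923700015 q [ -5.   0. 123.  10.  39.  64.] F [-0.4 -0.3  0.5]
```

View pics/s1.png

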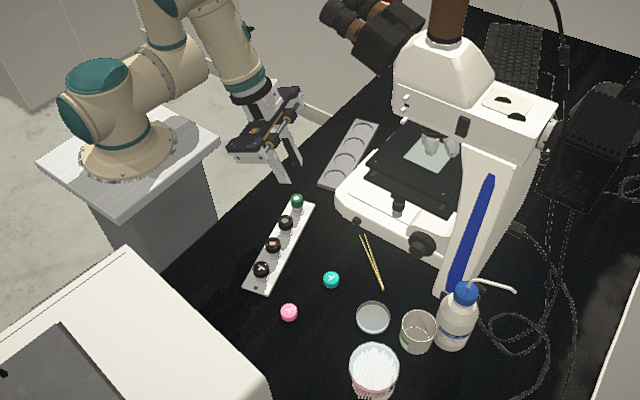

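The gripper hangs over the green mount, with its fingers at about (270,180) in the image. The tilt keeps the arm well on the robot's side of the eyepieces.

>>> {"method": "step_arm", "body": {"motion": "0 0 -0.04 0 0 0;0 0 -0.08 0 0 0;0 0 -0.12 0 0 0;0 0 -0.14 0 0 0;0 0 -0.155 0 0 0;0 0 -0.167 0 0 0;0 0 -0.167 0 0 0;0 0 -0.167 0 0 0"}}

```text
time: 3.15
eef_pos: [0.4564, 0.075, 0.0373]
tcp_rot: [179.9, -20.0, 14.1]
wrist_force: [0.8, -0.1, 0.3]
grip_width: 0.0461
grip_force: 0.0
```

```bash
python3 d.py "[.456,.0765,.035]"; python3 - <<'E'
from plant import get_image
import cv2
a=cv2.resize(get_image("side")[110:300,210:370,::-1],None,fx=3,fy=3,interpolation=2)
b=cv2.resize(get_image("top")[170:250,300:432,::-1],None,fx=3,fy=3)
a=cv2.copyMakeBorder(a,0,0,0,0,0); b=cv2.copyMakeBorder(b,0,a.shape[0]-b.shape[0],0,0,0)
cv2.imwrite("pics/s2.png",cv2.resize(cv2.hconcat([a[:,:400],b]),None,fx=1,fy=1)[:, :800])
E
```

```text
t 3.15 pos [0.4564 0.075  0.0373] shift [-0.0008  0.003  -0.0047] turn [ 0.001   0.0002 -0.0022] w 0.04613044969668551 q [ -5.   8. 130.  16.  23.  57.] F [ 0.8 -0.1  0.3]
```

View pics/s2.png

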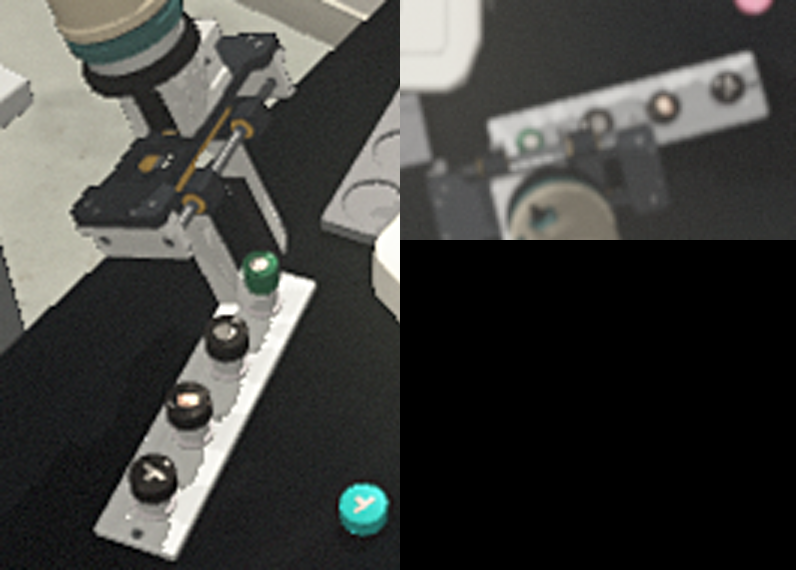

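The fingers straddle the green mount, one tip at crop (230,305) and the other at (282,250). Closing now.

>>> {"method": "step_arm", "body": {"motion": "0 0.002 -0.004 0 0 0;0 0.002 -0.004 0 0 0;0 0.002 -0.004 0 0 0;0 0.002 -0.004 0 0 0;0 0.002 -0.004 0 0 0;0 0.002 -0.004 0 0 0;0 0.002 -0.004 0 0 0;0 0.002 -0.004 0 0 0", "jaw": 1}}

```text
time: 4.25
eef_pos: [0.4561, 0.076, 0.035]
tcp_rot: [180.0, -20.0, 14.1]
wrist_force: [-0.5, -0.3, -0.3]
grip_width: 0.0247
grip_force: 15.0
```

>>> {"method": "step_arm", "body": {"motion": "0 0 0.06 0 0 0;0 0 0.12 0 0 0;0 0.06 0.12 0 0 0;0.01 0.12 0.12 0 0 0;0.02 0.18 0.12 0 0 0;0.022 0.243 0.12 0 0 0;0.022 0.243 0.12 0 0 0;0.022 0.243 0.08 0 0 0"}}

```text
time: 5.25
eef_pos: [0.4681, 0.1977, 0.076]
tcp_rot: [179.9, -20.1, 14.2]
wrist_force: [0.4, -0.4, -0.7]
grip_width: 0.0249
grip_force: 15.0
```

```bash
python3 d.py "[.467,.1976,.0155]"; python3 - <<'E'
from plant import get_image
import cv2
cv2.imwrite("pics/s3.png",cv2.resize(get_image("side")[0:250,210:460,::-1],None,fx=2.4,fy=2.4,interpolation=2))
E
```

```text
t 5.25 pos [0.4681 0.1977 0.076 ] shift [-0.0023 -0.0002 -0.1211] turn [ 0.0003  0.0034 -0.0035] w 0.02485226355151591 q [ 15.   8. 122.  -1.  30.  92.] F [ 0.4 -0.4 -0.7]
```

View pics/s3.png

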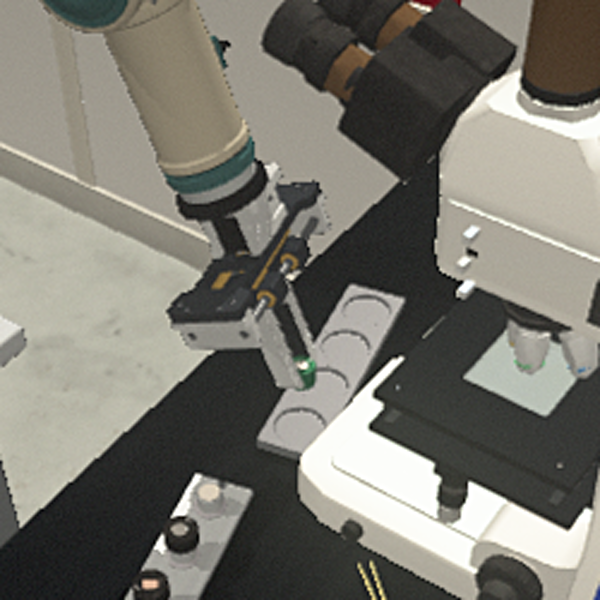

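The green mount is held upright above the rightmost well, and the arm is clear of the eyepieces. Lowering it.

>>> {"method": "step_arm", "body": {"motion": "-0.001 0 -0.03 0 0 0;-0.002 0 -0.06 0 0 0;-0.002 0 -0.08 0 0 0;-0.002 0 -0.1 0 0 0;-0.002 0 -0.11 0 0 0;-0.002 0 -0.118 0 0 0;-0.002 0 -0.118 0 0 0;-0.002 0 -0.118 0 0 0"}}

```text
time: 6.3
eef_pos: [0.4663, 0.1976, 0.0163]
tcp_rot: [180.0, -20.0, 14.1]
wrist_force: [-0.1, -0.1, -0.3]
grip_width: 0.0241
grip_force: 15.0
```

>>> {"method": "step_arm", "body": {"motion": "0 0 -0.002 0 0 0;0 0 -0.002 0 0 0;0 0 -0.002 0 0 0;0 0 -0.002 0 0 0;0 0 -0.002 0 0 0;0 0 -0.002 0 0 0;0 0 -0.002 0 0 0;0 0 -0.002 0 0 0", "jaw": 0.51}}

```text
time: 7.3
eef_pos: [0.4661, 0.1975, 0.015]
tcp_rot: [180.0, -20.0, 14.1]
wrist_force: [0.2, -0.5, 0.5]
grip_width: 0.046
grip_force: 0.0
```

>>> {"method": "step_arm", "body": {"motion": "0 0 0.06 0 0 0;0 0 0.12 0 0 0;0 0 0.16 0 0 0;0 -0.09 0.16 0 0 0;0.01 -0.18 0.16 0 0 0;0.012 -0.27 0.16 0 0 0;0.012 -0.357 0.16 0 0 0;0.012 -0.357 0.16 0 0 0"}}

```text
time: 8.3
eef_pos: [0.4727, 0.016, 0.0952]
tcp_rot: [179.9, -20.0, 13.8]
wrist_force: [0.5, -0.7, 0.2]
grip_width: 0.0459
grip_force: 0.0
```

```bash
python3 d.py "[.472,.019,.035]"; python3 - <<'E'
from plant import get_image
import cv2
cv2.imwrite("pics/s4.png",cv2.resize(get_image("side")[100:300,200:400,::-1],None,fx=3,fy=3,interpolation=2))
E
```

```text
t 8.3 pos [0.4727 0.016  0.0952] shift [-0.0014  0.0059 -0.1205] turn [0.0013 0.0003 0.0058] w 0.04594348967531113 q [-14.   3. 124.  16.  36.  51.] F [ 0.5 -0.7  0.2]
```

View pics/s4.png

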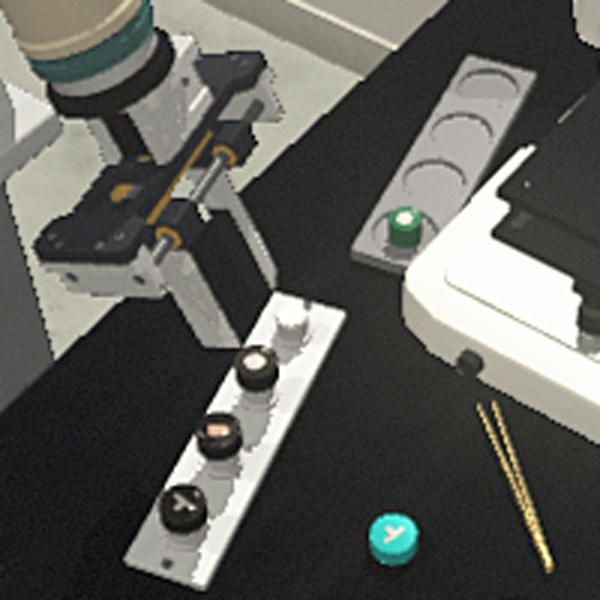

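The green mount stands upright and centred in the rightmost well at crop (405,228), and the gripper is over mount a. Descending, then closing.

>>> {"method": "step_arm", "body": {"motion": "0 0 -0.03 0 0 0;0 0 -0.06 0 0 0;0 0 -0.08 0 0 0;0 0 -0.1 0 0 0;0 0 -0.112 0 0 0;0 0 -0.12 0 0 0;0 0 -0.12 0 0 0;0 0 -0.12 0 0 0"}}

```text
time: 9.35
eef_pos: [0.4723, 0.0188, 0.0353]
tcp_rot: [179.9, -20.0, 14.1]
wrist_force: [-0.4, 0.5, 0.3]
grip_width: 0.0459
grip_force: 0.0
```

>>> {"method": "step_arm", "body": {"motion": "0 0 0 0 0 0;0 0 0 0 0 0;0 0 0 0 0 0;0 0 0 0 0 0;0 0 0 0 0 0;0 0 0 0 0 0;0 0 0 0 0 0;0 0 0 0 0 0", "jaw": 1}}

```text
time: 10.35
eef_pos: [0.4722, 0.0189, 0.0352]
tcp_rot: [179.9, -20.0, 14.1]
wrist_force: [-2.5, 0.3, 5.3]
grip_width: 0.0295
grip_force: 15.0
```

>>> {"method": "step_arm", "body": {"motion": "0 0 0.05 0 0 0;0 0 0.11 0 0 0;-0.01 0.08 0.12 0 0 0;-0.02 0.18 0.12 0 0 0;-0.03 0.28 0.12 0 0 0;-0.036 0.38 0.12 0 0 0;-0.036 0.471 0.12 0 0 0;-0.036 0.471 0.12 0 0 0"}}

```text
time: 11.35
eef_pos: [0.4537, 0.2575, 0.0946]
tcp_rot: [180.0, -19.9, 14.4]
wrist_force: [-0.7, -0.9, 0.5]
grip_width: 0.0295
grip_force: 15.0
```

```bash
python3 d.py "[.4541,.2542,.0152]"; python3 - <<'E'
from plant import get_image
import cv2
cv2.imwrite("pics/s5.png",cv2.resize(get_image("side")[90:300,200:400,::-1],None,fx=2.8,fy=2.8,interpolation=2))
E
```

```text
t 11.35 pos [0.4537 0.2575 0.0946] shift [ 0.0009 -0.0065 -0.1588] turn [ 0.0009 -0.001  -0.0091] w 0.02951239522849757 q [ 25.   8. 119.  -6.  34. 105.] F [-0.7 -0.9  0.5]
```

View pics/s5.png

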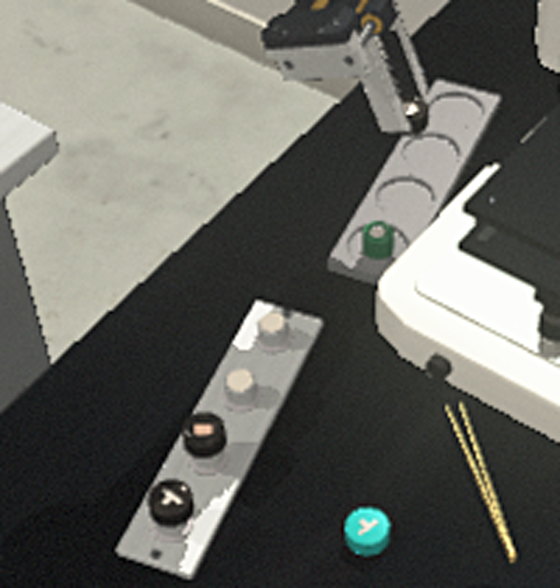

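Mount a is held at crop (415,115) over the second well, and the green one is still fine. The held puck might be slightly tilted, so I'm checking an enlargement.

```bash
python3 - <<'E'
from plant import get_image
import cv2
a=get_image("side")[100:170,310:380,::-1];b=get_image("top")[190:260,230:300,::-1]
cv2.imwrite("pics/s6.png",cv2.resize(cv2.hconcat([a,b]),None,fx=5.6,fy=5.6,interpolation=2))
E
```

```text
(no output)
```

View pics/s6.png

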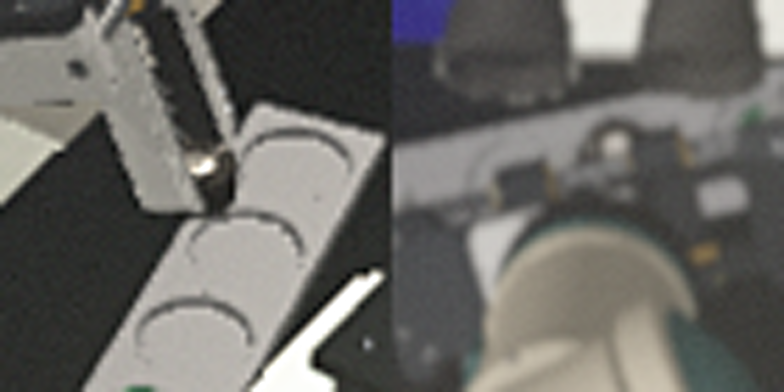

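The puck hangs about upright, with its face on top at (205,165) in the side half and (613,145) in the top half. Lowering it and releasing.

>>> {"method": "step_arm", "body": {"motion": "0 0 -0.04 0 0 0;0 0 -0.08 0 0 0;0 0 -0.11 0 0 0;0 0 -0.135 0 0 0;0 0 -0.15 0 0 0;0 0 -0.159 0 0 0;0 0 -0.159 0 0 0;0 0 -0.159 0 0 0"}}

```text
time: 12.5
eef_pos: [0.4544, 0.2545, 0.0159]
tcp_rot: [180.0, -20.0, 14.1]
wrist_force: [0.9, 0.5, -0.7]
grip_width: 0.0294
grip_force: 15.0
```

>>> {"method": "step_arm", "body": {"motion": "0 0 0 0 0 0;0 0 0 0 0 0;0 0 0 0 0 0;0 0 0 0 0 0;0 0 0 0 0 0;0 0 0 0 0 0;0 0 0 0 0 0;0 0 0 0 0 0", "jaw": 0.51}}

```text
time: 13.5
eef_pos: [0.4541, 0.2545, 0.0155]
tcp_rot: [180.0, -20.0, 14.1]
wrist_force: [0.1, 0.3, 0.4]
grip_width: 0.0462
grip_force: 0.0
```

>>> {"method": "step_arm", "body": {"motion": "0 0 0.06 0 0 0;0 0 0.13 0 0 0;0.01 -0.08 0.16 0 0 0;0.02 -0.19 0.16 0 0 0;0.035 -0.3 0.16 0 0 0;0.05 -0.41 0.16 0 0 0;0.06 -0.51 0.16 0 0 0;0.066 -0.583 0.16 0 0 0"}}

```text
time: 14.5
eef_pos: [0.4874, -0.0394, 0.0958]
tcp_rot: [179.9, -20.0, 14.0]
wrist_force: [0.7, 0.7, -0.5]
grip_width: 0.0461
grip_force: 0.0
```

>>> {"method": "step_arm", "body": {"motion": "0 0 0 0 0 0;0 0 -0.03 0 0 0;0 0 -0.06 0 0 0;0 0 -0.09 0 0 0;0 0 -0.11 0 0 0;0 0 -0.121 0 0 0;0 0 -0.121 0 0 0;0 0 -0.121 0 0 0"}}

```text
time: 15.5
eef_pos: [0.4875, -0.0371, 0.0354]
tcp_rot: [179.9, -20.0, 14.1]
wrist_force: [0.1, -1.0, 0.1]
grip_width: 0.046
grip_force: 0.0
```

```bash
python3 d.py "[.487,-.037,.035]"; python3 - <<'E'
from plant import get_image
import cv2
a=get_image("side")[100:300,230:390,::-1]
cv2.imwrite("pics/s7.png",cv2.resize(a,None,fx=3,fy=3,interpolation=2))
E
```

```text
t 15.5 pos [ 0.4875 -0.0371  0.0354] shift [-0.0009  0.0001 -0.0008] turn [ 0.0013  0.0003 -0.0021] w 0.0459838012138494 q [-22.  11. 127.  25.  28.  33.] F [ 0.1 -1.   0.1]
```

View pics/s7.png

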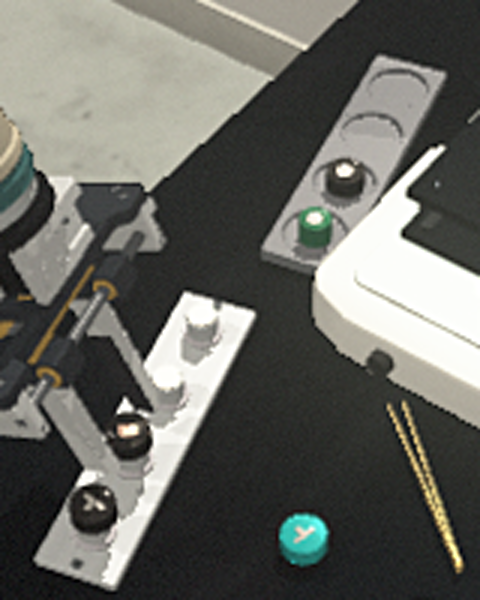

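Mount a lies flat in the second well at crop (345,178), and the fingers straddle b at (130,437). Closing on b and carrying it.

>>> {"method": "step_arm", "body": {"motion": "0 0 0 0 0 0;0 0 0 0 0 0;0 0 0 0 0 0;0 0 0 0 0 0;0 0 0 0 0 0;0 0 0 0 0 0;0 0 0 0 0 0;0 0 0 0 0 0", "jaw": 1}}

```text
time: 16.55
eef_pos: [0.4872, -0.0371, 0.0352]
tcp_rot: [179.9, -20.0, 14.1]
wrist_force: [-2.4, 0.3, 4.9]
grip_width: 0.0294
grip_force: 15.0
```

>>> {"method": "step_arm", "body": {"motion": "0 0 0.05 0 0 0;0 0 0.11 0 0 0;-0.01 0.08 0.12 0 0 0;-0.03 0.19 0.12 0 0 0;-0.05 0.3 0.12 0 0 0;-0.07 0.41 0.12 0 0 0;-0.08 0.52 0.12 0 0 0;-0.092 0.62 0.12 0 0 0"}}

```text
time: 17.55
eef_pos: [0.4402, 0.2749, 0.0946]
tcp_rot: [180.0, -19.9, 14.2]
wrist_force: [-0.4, -0.4, -0.0]
grip_width: 0.0295
grip_force: 15.0
```

>>> {"method": "step_arm", "body": {"motion": "0 0.04 0 0 0 0;0 0.077 0 0 0 0;0 0.077 -0.04 0 0 0;0 0.077 -0.08 0 0 0;0 0.077 -0.11 0 0 0;0 0.077 -0.135 0 0 0;0 0.077 -0.15 0 0 0;0 0.077 -0.15 0 0 0"}}

```text
time: 18.55
eef_pos: [0.4408, 0.3112, 0.0194]
tcp_rot: [179.9, -19.9, 14.1]
wrist_force: [-0.4, -0.1, -0.2]
grip_width: 0.029
grip_force: 15.0
```

```bash
python3 d.py "[.4413,.3108,.0154]"
```

```text
t 18.55 pos [0.4408 0.3112 0.0194] shift [ 0.001  -0.0009 -0.008 ] turn [ 0.0019 -0.002  -0.0021] w 0.029030965335679476 q [ 32.  16. 122. -16.  24. 121.] F [-0.4 -0.1 -0.2]
```

>>> {"method": "step_arm", "body": {"motion": "0 0 -0.004 0 0 0;0 0 -0.008 0 0 0;0 0 -0.008 0 0 0;0 0 -0.008 0 0 0;0 0 -0.008 0 0 0;0 0 -0.008 0 0 0;0 0 -0.008 0 0 0;0 0 -0.008 0 0 0"}}

```text
time: 19.55
eef_pos: [0.441, 0.3114, 0.016]
tcp_rot: [180.0, -20.0, 14.1]
wrist_force: [-0.9, 0.4, 0.1]
grip_width: 0.0298
grip_force: 15.0
```

>>> {"method": "step_arm", "body": {"motion": "0 0 0 0 0 0;0 0 0 0 0 0;0 0 0 0 0 0;0 0 0 0 0 0;0 0 0 0 0 0;0 0 0 0 0 0;0 0 0 0 0 0;0 0 0 0 0 0", "jaw": 0.51}}

```text
time: 20.55
eef_pos: [0.4411, 0.3115, 0.016]
tcp_rot: [180.0, -20.0, 14.1]
wrist_force: [-0.1, 0.3, -0.1]
grip_width: 0.0461
grip_force: 0.0
```

>>> {"method": "step_arm", "body": {"motion": "0 0 0.06 0 0 0;0 0 0.13 0 0 0;0.01 -0.06 0.16 0 0 0;0.02 -0.16 0.16 0 0 0;0.035 -0.27 0.16 0 0 0;0.05 -0.38 0.16 0 0 0;0.07 -0.49 0.16 0 0 0;0.09 -0.6 0.16 0 0 0"}}

```text
time: 21.55
eef_pos: [0.4862, 0.0096, 0.0964]
tcp_rot: [179.9, -20.0, 14.1]
wrist_force: [0.5, -0.8, 0.2]
grip_width: 0.0462
grip_force: 0.0
```

```bash
python3 d.py "[.502,-.093,.0343]"; python3 - <<'E'
from plant import get_image
import cv2
a=get_image("side")[100:300,230:390,::-1]
cv2.imwrite("pics/s8.png",cv2.resize(a,None,fx=3,fy=3,interpolation=2))
E
```

```text
t 21.55 pos [0.4862 0.0096 0.0964] shift [ 0.0316 -0.2053 -0.1242] turn [ 0.0012  0.0008 -0.0019] w 0.04615162935996256 q [-15.   5. 122.  16.  36.  49.] F [ 0.5 -0.8  0.2]
```

View pics/s8.png

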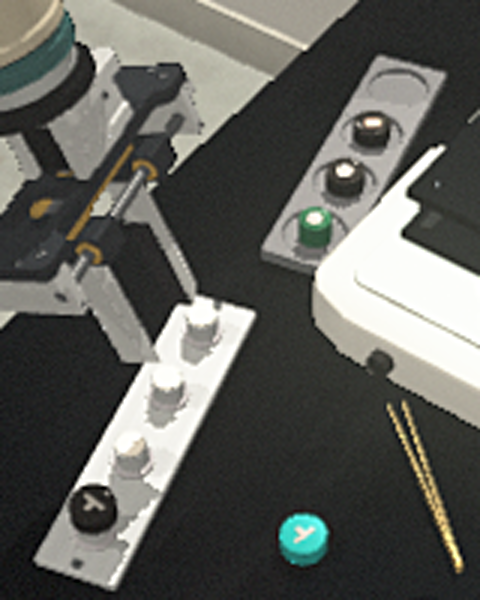

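Mounts d, a and b lie upright in their wells at crop (315,228), (346,178) and (372,130). Mount c, the black T-face, is alone on the rail at (93,508). Fetching it.

>>> {"method": "step_arm", "body": {"motion": "0.016 -0.1 0 0 0 0;0.032 -0.207 0 0 0 0;0.032 -0.207 0 0 0 0;0.032 -0.207 -0.04 0 0 0;0.032 -0.207 -0.08 0 0 0;0.032 -0.207 -0.11 0 0 0;0.032 -0.207 -0.123 0 0 0;0.032 -0.207 -0.123 0 0 0"}}

```text
time: 22.6
eef_pos: [0.5017, -0.091, 0.0342]
tcp_rot: [-180.0, -19.9, 14.1]
wrist_force: [-0.2, -1.0, 0.3]
grip_width: 0.0462
grip_force: 0.0
```

>>> {"method": "step_arm", "body": {"motion": "0 0 0 0 0 0;0 0 0 0 0 0;0 0 0 0 0 0;0 0 0 0 0 0;0 0 0 0 0 0;0 0 0 0 0 0;0 0 0 0 0 0;0 0 0 0 0 0", "jaw": 1}}

```text
time: 23.6
eef_pos: [0.5025, -0.0921, 0.0351]
tcp_rot: [179.9, -20.0, 14.1]
wrist_force: [-0.4, 0.9, 6.0]
grip_width: 0.0294
grip_force: 15.0
```

```bash
python3 d.py "[.4285,.3673,.0343]"
```

```text
t 23.6 pos [ 0.5025 -0.0921  0.0351] shift [-0.148   0.9188 -0.0015] turn [ 0.0011  0.0006 -0.0017] w 0.029368240278317723 q [-29.  13. 124.  27.  31.  26.] F [-0.4  0.9  6. ]
```

>>> {"method": "step_arm", "body": {"motion": "0 0 0.05 0 0 0;0 0 0.11 0 0 0;-0.01 0.08 0.12 0 0 0;-0.03 0.19 0.12 0 0 0;-0.05 0.3 0.12 0 0 0;-0.07 0.41 0.12 0 0 0;-0.085 0.51 0.12 0 0 0;-0.1 0.6 0.12 0 0 0"}}

```text
time: 24.6
eef_pos: [0.4513, 0.2095, 0.0943]
tcp_rot: [179.9, -19.9, 14.2]
wrist_force: [0.8, -0.9, -0.8]
grip_width: 0.0294
grip_force: 15.0
```

>>> {"method": "step_arm", "body": {"motion": "-0.016 0.1 0 0 0 0;-0.03 0.2 0 0 0 0;-0.04 0.27 0 0 0 0;-0.048 0.318 0 0 0 0;-0.048 0.318 0 0 0 0;-0.048 0.318 -0.04 0 0 0;-0.048 0.318 -0.08 0 0 0;-0.048 0.318 -0.12 0 0 0"}}

```text
time: 25.6
eef_pos: [0.4279, 0.3653, 0.0337]
tcp_rot: [179.9, -19.9, 14.1]
wrist_force: [-0.4, 0.7, -0.7]
grip_width: 0.0294
grip_force: 15.0
```

```bash
python3 d.py "[.4285,.3673,.0154]"
```

```text
t 25.6 pos [0.4279 0.3653 0.0337] shift [ 0.0011  0.004  -0.0366] turn [ 0.0023 -0.0016 -0.0007] w 0.029387346342085337 q [ 39.  17. 117. -18.  29. 130.] F [-0.4  0.7 -0.7]
```

>>> {"method": "step_arm", "body": {"motion": "0 0.002 -0.01 0 0 0;0 0.003 -0.02 0 0 0;0 0.003 -0.03 0 0 0;0 0.003 -0.038 0 0 0;0 0.003 -0.038 0 0 0;0 0.003 -0.038 0 0 0;0 0.003 -0.038 0 0 0;0 0.003 -0.038 0 0 0"}}

```text
time: 26.6
eef_pos: [0.4281, 0.3685, 0.0156]
tcp_rot: [180.0, -20.0, 14.1]
wrist_force: [-0.5, 0.4, 0.1]
grip_width: 0.0293
grip_force: 15.0
```

>>> {"method": "step_arm", "body": {"motion": "0 0 0 0 0 0;0 0 0 0 0 0;0 0 0 0 0 0;0 0 0 0 0 0;0 0 0 0 0 0;0 0 0 0 0 0;0 0 0 0 0 0;0 0 0 0 0 0", "jaw": 0.51}}

```text
time: 27.6
eef_pos: [0.4281, 0.3685, 0.0155]
tcp_rot: [180.0, -20.0, 14.1]
wrist_force: [0.5, -0.8, 0.5]
grip_width: 0.0464
grip_force: 0.0
```

>>> {"method": "step_arm", "body": {"motion": "0 0 0.06 0 0 0;0 0 0.13 0 0 0;0 0 0.2 0 0 0;-0.08 -0.06 0.2 0 0 0;-0.16 -0.13 0.2 0 0 0;-0.24 -0.2 0.2 0 0 0;-0.24 -0.3 0.2 0 0 0;-0.24 -0.4 0.2 0 0 0"}}

```text
time: 28.6
eef_pos: [0.3071, 0.1681, 0.1157]
tcp_rot: [179.9, -20.0, 14.4]
wrist_force: [1.2, 0.0, -0.6]
grip_width: 0.046
grip_force: 0.0
```

```bash
python3 - <<'E'
from plant import get_image
import cv2
a=cv2.resize(get_image("side")[110:200,310:390,::-1],None,fx=4.4,fy=4.4,interpolation=2)
b=cv2.resize(get_image("top")[190:250,212:312,::-1],None,fx=4.4,fy=4.4,interpolation=2)
b=cv2.copyMakeBorder(b,0,a.shape[0]-b.shape[0],0,0,0)
cv2.imwrite("pics/s9.png",cv2.hconcat([a,b]))
E
```

```text
(no output)
```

View pics/s9.png

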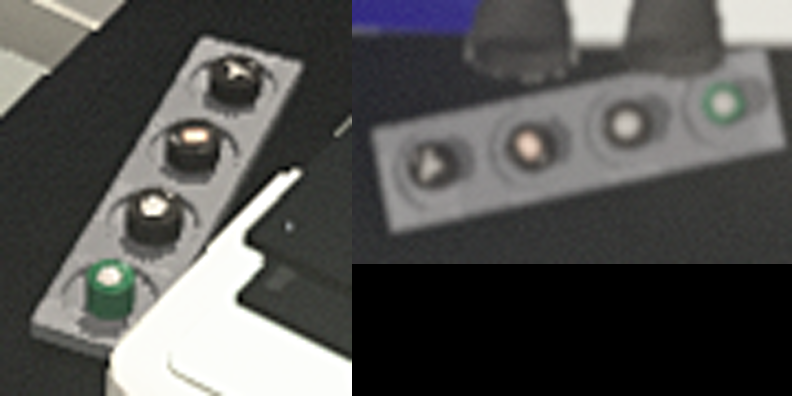

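All four mounts lie flat inside their wells with their faces up. In the top half, left to right, they are c (432,165), b (530,147), a (627,125) and d (722,103). The gripper is empty and clear.

```bash
python3 -c "
from plant import ticket
print(ticket.sign_off())"
```

```text
the job is handed in; nothing more can be done
None
```

All four mounts are in the tray in reverse order (left to right: c, b, a, d), flat with polished faces up by the last pictures, and I handed the job in at about 29 s.

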